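# Start the hotpot cooker, then stow the ladle

## Task

The ladle is lying over the keys of the hotpot controller: pick it up, lay it down whole on the cork mat and let go of it. With the ladle left on the mat, press these keys one at a time, each fully down and let up again: the round key, then the square key on the side where the open pot stands on the cooker (not the kettle's side), then the long bar key. Then take the ladle again and lay it level in the wooden holder, handle between the two cheeks and cup on the round steel plate; press no key while the ladle is off the mat, never press the other square key or two keys at once, do not drop the ladle, and leave the other tableware where it is.

Things in the scene. Friction and masses are not known exactly. Their poses are not given: they have to be found in the camera images.
- ladle_mid (a point): Loose black steel ladle, 200 mm long, 160 g. Point at the middle of its length, at mid-thickness of the straight level handle bar, 41 mm above the ladle's underside; x points along the handle to the cup, z up. Bar: 14 mm wide (y), 12 mm thick, from x = -100 mm to the cup. At the start it lies on the controller over the round key, cup away from the robot, within 0.1 rad of the controller's x.
- ladle_cup (a point): On the ladle cup's axis (x = +72 mm from ladle_mid), 41 mm above the underside. Cup 56 mm across, 45 mm tall, open on top. In the holder the cheeks flank the outer handle (x = -92 to -22 mm), so for that the ladle is gripped at the neck by the cup, about x = +15 mm.
- ladle_end (a point): At the handle's end (x = -94 mm from ladle_mid), 41 mm above the underside; here a 12 mm thick foot goes down to the level of the cup's underside, so the ladle lies level on cup and foot. At the start the controller's cheeks flank the neck (x = -22 to +34 mm), so only the outer handle, about x = -60 mm, can be gripped.
- ladle: The same ladle, frame at its underside below the middle of its length; same axes as ladle_mid.
- console: Hotpot controller, fixed: white slab 260 x 170 x 25 mm (x, y, z), dark key field near the robot. Origin at the centre of its underside, on the trolley top; x away from the robot, y left, turned up to 0.2 rad. Two steel cheeks on it, x -2 to +54 mm, inner faces at y = -13 and +13 mm, 8 mm thick, tops 80 mm above the trolley top.
- key_round_top (a point): Centre of the top of the round key, 32 mm across, at x = -42, y = 0 mm on the controller, under the ladle's handle at the start. Its top stands 9 mm above the controller's face (34 mm above the trolley top). Spring: about 1.3 N to start, 5 N at the full 6 mm of travel; springs back up when let go.
- key_left_top (a point): Centre of the top of the left square key (28 x 28 mm), at x = -42, y = +55 mm on the controller (left as the robot sees it): it is for the cooker's left (+y) zone. Its top stands 9 mm above the controller's face (34 mm above the trolley top). Spring: about 1.3 N to start, 5 N at the full 6 mm of travel; springs back up when let go.
- key_right_top (a point): Centre of the top of the right square key (28 x 28 mm), at x = -42, y = -55 mm on the controller: it is for the cooker's right (-y) zone. Its top stands 9 mm above the controller's face (34 mm above the trolley top). Spring: about 1.3 N to start, 5 N at the full 6 mm of travel; springs back up when let go.
- key_bar_top (a point): Centre of the top of the long bar key (22 mm along x, 70 mm along y), nearest the robot, at x = -108, y = 0 mm on the controller. Its top stands 9 mm above the controller's face (34 mm above the trolley top). Spring: about 1.3 N to start, 5 N at the full 6 mm of travel; springs back up when let go.
- key_round (a joint): Travel of the round key: 0 up, 0.006 m fully down.
- key_left (a joint): Travel of the left square key: 0 up, 0.006 m fully down.
- key_right (a joint): Travel of the right square key: 0 up, 0.006 m fully down.
- key_bar (a joint): Travel of the long bar key: 0 up, 0.006 m fully down.
- mat: Cork mat, fixed, 240 x 110 x 8 mm (x, y, z), no rim; origin at the centre of its underside, on the trolley top. It may be on either side of the holder.
- holder: Wooden ladle holder, fixed: board 240 x 100 x 8 mm; origin at the centre of its underside, x away from the robot. Two cheeks at x -92 to -22 mm, inner faces at y = -13 and +13 mm, 9 mm thick, tops 68 mm above the trolley top. A flush steel plate, 64 mm across, at x = +72 mm is where the cup stands: the ladle lies along x, its middle over the origin.
- hob_front (a point): Middle of the upper front edge of the fixed two-zone cooker along the back (230 x 520 x 57 mm); x points away from the robot, y to the left along the edge. Zones 115 mm behind the edge, at y = +135 and -135 mm.
- pot_near (a point): Point on the wall of the open round steel pot (190 mm across, 80 mm tall, two loop handles; fixed, on the left or the right zone), on the side towards the robot, half-way up; the pot's centre lies 95 mm further along this point's x.
- kettle_near (a point): Point on the wall of the closed steel kettle with spout and arched black handle (156 mm across, 150 mm tall; fixed, on the other zone), below its spout, 30 mm up, on the side towards the robot.
- dish_a: White dipping dish, 84 mm across, 28 mm tall, origin at its underside (bystander: leave in place)
- dish_b: White dipping dish, 84 mm across, 28 mm tall, origin at its underside (bystander: leave in place)
- chop_rest: Glass chopstick rest, 80 x 20 x 15 mm, origin at its underside (bystander: leave in place)
- lidded_box: White plastic lidded box, 138 x 98 x 81 mm, origin at its underside (bystander: leave in place)
- sauce_bottle: Sauce bottle, 60 mm across, 170 mm tall, origin at its underside (bystander: leave in place)
- jar: Glass jar, 72 mm across, 100 mm tall, origin at its underside (bystander: leave in place)

How it is judged:
By the outcome, as a careful person would: the job done as asked, in the order asked, and still so for the second after the job is handed in, with the robot touching nothing.
It also fails if it takes over 67 s, if anything falls off the work surface, if the arm or the gripper's body presses on something with over 40 N, if the wrist force passes 120 N, or if a joint passes its speed limit or range.

## Robot

A 6-joint arm with a two-finger parallel gripper is mounted at the origin on the work surface. World frame = base frame: x ahead of the robot, y to its left, z up, the work surface at z = 0. Lengths are in m, angles in degrees, forces in N, time in s.
With the tool pointing down it reaches from about 0.275 to 0.85 m from the base axis. Payload 5.2 kg.
Tool frame: the origin (TCP) lies midway between the tips of the shut fingers; the grasp point (between the pads) lies manip.tcp_to_grasp behind it (manip.tcp_to_grasp is the distance from the TCP to the grasp point, in m); z points along the fingers, y is the direction in which the jaws open and shut (so a half turn about z gives the same grasp; the last joint's range is limited). The gripper opens to 85 mm and grips with 20 to 120 N. Pads are 22 mm wide; open, the fingers measure 114 mm over their backs; the gripper's body (76 mm by 85 mm) begins 54 mm behind the grasp point. The pads swing forward as they close: fully open they stand 13 mm farther back than shut.
Start: joints at [53.182, 14.817, 87.949, -0, 77.235, -11.62], TCP at [0.234, 0.498, 0.231] pointing down, gripper open.
Joint ranges: [-179.93, 179.93], [-52.35, 119.4], [10.71, 147.94], [-69.91, 249.91], [12.55, 155.21], [-178.61, 178.61]. Speed limits (degrees/s): [147.25, 147.25, 180, 180, 180, 180].

## Interface

Orientations are given as [roll, pitch, yaw] about the fixed x, y, z axes, in that order (R = Rz(yaw) Ry(pitch) Rx(roll)).
In Python, from rig import manip gives the robot as it stands. The module is installed in compiled form; this text tells all that it offers. Calls block until the motion is done:
- manip.move_to(position, orientation): joint-space move of the TCP to a pose.
- manip.move_l(position, attitude=None, velocity=0.15, max_force=None): straight line of the TCP; attitude=None keeps the orientation; velocity is the mean speed in m/s. With max_force (N) it stops when the force on the tool has changed by that much, and returns True; else False.
- manip.goto_joints(angles): joint-space move.
- manip.command_gripper(opening): finger opening in m; the grip force is fixed at half the most; returns when the fingers have stopped.
- manip.sleep(seconds).
- manip.inverse_kinematics(position, orientation): joint angles nearest the present ones, or None.
- manip.sense(): the state.
- manip.snapshot(name): name is "scene" or "top" or "wrist"; returns the picture (400x640x3 uint8, red, green, blue); there is no depth.
- manip.calibration(name): a dict with "mtx" (3x3 intrinsics, pixels), "R" (3x3) and "t" (3): a world point X has camera coordinates R X + t. Camera axes: x right, y down, z forward; pixel columns grow to the right and rows downward; lengths in m; the calibration is good to about 2 mm. The wrist camera is an equidistant fisheye: a pixel r from the principal point sees the ray r / f radians off the axis. A picture is of the moment at which its call begins: read the wrist's pose just before it. calibration takes no time and is no camera call; for the wrist camera it gives the pose at the moment of the call.
A pose or a line that the arm cannot do raises manip.Unreachable and nothing moves.
- manip.hand_in(): hands the job in, once; it reports no verdict.
Trained networks look in the newest picture that a camera, given by its name, has taken for a name from the list of things; names that differ only in an ending like _2 or _b are one class to them, and where a whole thing is asked for, a point or a joint stands for the part that bears it (a point fixed in the world has none). Each returns a list of dicts, best first, with "conf" (0 to 1); they miss things now and then, are a little off and sometimes report something else, mostly with a low value. They report only what shows in the picture. A call takes as long as a camera call.
- manip.recognise(camera, target): "xyz" ([x, y, z] in m, in world coordinates, good to about 4 mm: the middle of the surface that is visible of it).
- manip.regions_of(camera, target): "pixels" (400x640 bool, what is visible of it).
The state is a dict: "time": time; "joint_pos": joint angles; "qd": joint speeds; "joint_efforts": joint torques, N m; "ee_pos": TCP position; "eef_rot": TCP orientation; "wrist_force": force on the tool from outside, world axes, zero at the start; "torque": the same for the moment, N m; "finger_gap": finger opening in m.
Only numpy, scipy, OpenCV 4.12 (cv2) and the standard library are available. Lean on these libraries where they do the work, as an engineer would, in place of code of your own. Each camera call takes 0.05 s, during which the arm holds its last target. There are 200 camera calls.

## Working session

There is one attempt and no reset: what is moved stays moved. The work goes in short steps, each a Python script; the robot and the scene stay as the last script left them, time stands still between calls to the robot, and variables do not carry over. Pictures are saved under pics/ and viewed, about 8 in all and at most 12, crops included, and the job is handed in when it is done.

```bash
mkdir -p pics; ls; python3 - <<'E'
from rig import manip
import cv2, numpy as np
s=manip.sense(); print(s['time'],s['ee_pos'],s['eef_rot'],manip.tcp_to_grasp,s['finger_gap'])
for c in ("scene","top"):
    im=manip.snapshot(c); cv2.imwrite(f"pics/{c}0.png",im[...,::-1])
    k=manip.calibration(c); print(c,k['mtx'].round(1).tolist(),(-k['R'].T@k['t']).round(3))
    for n in ["ladle_mid","ladle_cup","ladle_end","console","key_round_top","key_left_top","key_right_top","key_bar_top","mat","holder","hob_front","pot_near","kettle_near","dish_a","chop_rest","lidded_box","sauce_bottle","jar"]:
        r=manip.recognise(c,n); print(n,[(np.round(d['xyz'],3).tolist(),round(d['conf'],2)) for d in r[:3]])
E
```

```text
pics
0.0 [0.23383426 0.49725123 0.23046391] [-1.79897963e+02 -2.27099611e-02  1.54800967e+02] 0.0187 0.08576193467972672
scene [[410.8, 0.0, 321.2], [0.0, 410.8, 197.0], [0.0, 0.0, 1.0]] [ 1.061 -0.71   1.122]
ladle_mid [([0.63, 0.231, 0.059], 0.78)]
ladle_cup [([0.627, 0.232, 0.064], 0.75), ([0.562, -0.294, 0.006], 0.35)]
ladle_end [([0.628, 0.231, 0.065], 0.88)]
console [([0.568, 0.207, 0.026], 0.58)]
key_round_top [([0.522, 0.219, 0.032], 0.58), ([0.563, -0.293, 0.004], 0.51)]
key_left_top []
key_right_top [([0.642, 0.386, 0.087], 0.59), ([0.525, 0.167, 0.032], 0.4), ([0.358, 0.416, 0.069], 0.17)]
key_bar_top []
mat [([0.586, -0.102, 0.004], 0.79), ([0.453, 0.208, 0.034], 0.56), ([0.881, -0.129, 0.14], 0.16)]
holder [([0.565, -0.291, 0.007], 0.91)]
hob_front [([0.909, -0.092, 0.056], 0.6)]
pot_near [([0.884, 0.19, 0.091], 0.96), ([0.346, -0.248, 0.014], 0.28)]
kettle_near [([0.884, -0.128, 0.14], 0.71)]
dish_a [([0.348, -0.251, 0.015], 0.68), ([0.515, 0.45, 0.015], 0.67), ([0.565, -0.293, 0.008], 0.33)]
chop_rest [([0.564, 0.007, 0.011], 0.71), ([0.454, 0.208, 0.033], 0.64)]
lidde
[... 597 characters left out ...]
0.038], 0.49)]
mat [([0.572, -0.099, 0.004], 0.67), ([0.512, 0.218, 0.037], 0.63)]
holder [([0.852, -0.097, 0.144], 0.65), ([0.548, -0.291, 0.01], 0.59)]
hob_front [([0.824, -0.004, 0.056], 0.95)]
pot_near [([0.889, 0.171, 0.068], 0.97), ([0.452, 0.209, 0.032], 0.42)]
kettle_near [([0.853, -0.098, 0.143], 0.63), ([0.552, -0.486, 0.069], 0.42)]
dish_a [([0.512, 0.441, 0.012], 0.79), ([0.351, -0.262, 0.016], 0.6), ([0.848, -0.095, 0.144], 0.48)]
chop_rest [([0.563, 0.009, 0.01], 0.59)]
lidded_box [([0.551, -0.484, 0.066], 0.63)]
sauce_bottle [([0.627, 0.389, 0.111], 0.88), ([0.451, 0.211, 0.035], 0.74), ([0.523, 0.166, 0.034], 0.2)]
jar [([0.348, 0.425, 0.1], 0.9), ([0.45, 0.21, 0.034], 0.33)]
```

View pics/top0.png

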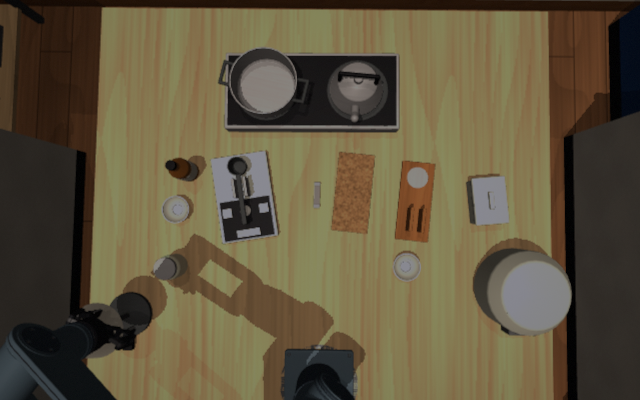

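View pics/scene0.png

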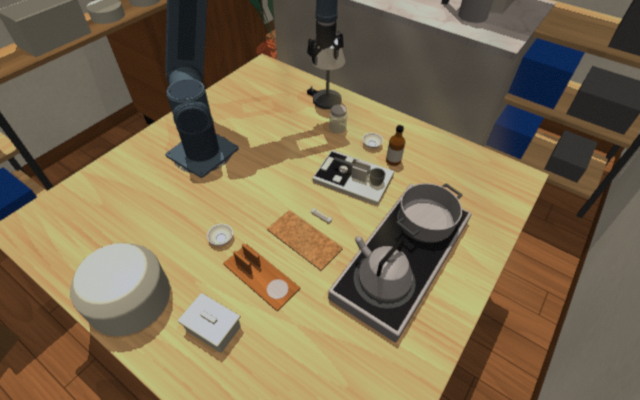

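The pot is on the left (+y), at top-image (263,82), and the kettle is at (357,92), so the square key to press is key_left. The controller spans about (212,151)–(277,243) with the ladle cup at (237,166). The mat is centred at about (353,192) and the holder at about (416,201), plate at (417,177). Next I'll get the poses from the segmentations.

```bash
cat > h.py <<'E'
from rig import manip
import cv2, numpy as np
def ray(c,uv,z,k=None):
    k=k or manip.calibration(c); K=np.array(k['mtx']);R=np.array(k['R']);t=np.array(k['t'])
    uv=np.atleast_2d(uv).astype(float); p=(uv-K[:2,2])/[K[0,0],K[1,1]]
    if c=="wrist":
        r=np.linalg.norm(p,axis=1,keepdims=True); d=np.c_[p/np.maximum(r,1e-9)*np.sin(r),np.cos(r)]
    else: d=np.c_[p,np.ones(len(p))]
    d=d@R; o=-R.T@t
    return o+d*((z-o[2])/d[:,2])[:,None]
def proj(c,X,k=None):
    k=k or manip.calibration(c); K=np.array(k['mtx']);p=np.atleast_2d(X)@np.array(k['R']).T+k['t']
    if c=="wrist":
        r=np.linalg.norm(p[:,:2],axis=1,keepdims=True); q=p[:,:2]/np.maximum(r,1e-9)*np.arctan2(r,p[:,2:])
    else: q=p[:,:2]/p[:,2:]
    return q*[K[0,0],K[1,1]]+K[:2,2]
def rect(c,mask,z,k=None):
    v,u=np.nonzero(mask); P=ray(c,np.c_[u,v],z,k)[:,:2]
    (cx,cy),(w,h),a=cv2.minAreaRect((P*1000).astype(np.float32))
    if w<h: w,h,a=h,w,a+90
    a=(a+90)%180-90
    return np.round([cx/1000,cy/1000,w/1000,h/1000,a],4)
E
python3 - <<'E'
from h import *
for c in ("top","scene"):
    manip.snapshot(c)
    for n,z in (("mat",.008),("holder",.008),("console",.025),("ladle",.07)):
        for d in manip.regions_of(c,n)[:3]: print(c,n,round(d['conf'],2),int(d['pixels'].sum()),rect(c,d['pixels'],z))
for n,q in (("console",[(212,158),(266,151),(277,237),(224,243)]),("mat",[(341,152),(375,156),(366,233),(332,230)]),("holder",[(403,161),(435,164),(428,242),(396,238)])):
    P=ray("top",q,.025 if n=="console" else .008)[:,:2]; print(n,P.mean(0).round(4), np.degrees(np.arctan2(*( (P[0]+P[1]-P[2]-P[3])[::-1]))).round(2))
im=manip.snapshot("wrist"); cv2.imwrite("pics/w0.png",im[...,::-1])
E
```

```text
top mat 0.82 2861 [ 0.5748 -0.0991  0.2413  0.1127 -4.4187]
top mat 0.66 85 [ 5.05200e-01  2.81600e-01  2.74000e-02  2.74000e-02 -8.86074e+01]
top mat 0.51 484 [0.5773 0.2519 0.2034 0.0555 3.2601]
top holder 0.82 2661 [ 0.5506 -0.2876  0.2451  0.1052 -5.9951]
top console 0.71 4347 [0.5559 0.2283 0.2597 0.1723 9.6246]
top console 0.52 7524 [ 8.75400e-01  3.00000e-02  5.29600e-01  2.43400e-01 -8.97884e+01]
top console 0.46 582 [ 0.5778  0.2318  0.2078  0.0598 16.3262]
top ladle 0.76 487 [0.5733 0.2404 0.1931 0.0526 2.2947]
top ladle 0.61 7964 [8.60900e-01 2.68000e-02 5.14600e-01 2.40100e-01 8.98795e+01]
top ladle 0.55 44 [ 0.5159  0.208   0.0247  0.0161 15.3247]
scene mat 0.58 1964 [ 0.5752 -0.1     0.2373  0.113  -4.8487]
scene mat 0.16 126 [ 0.5663  0.01    0.0809  0.0249 -3.5108]
scene holder 0.78 2268 [ 0.5487 -0.2888  0.245   0.1025 -5.0344]
scene console 0.73 2072 [0.5611 0.2207 0.2592 0.1871 9.7326]
scene ladle 0.83 327 [ 0.5834  0.2078  0.1914  0.0796 15.9652]
console [0.5552 0.2271] 8.95
mat [ 0.5738 -0.1007] -6.07
holder [ 0.5503 -0.2889] -5.04
```

View pics/w0.png

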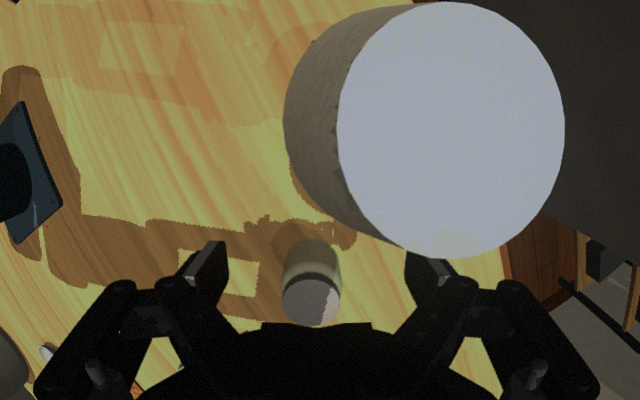

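The wrist view shows a tall unlisted white-topped object right beside the gripper at (450,130), and the jar at (312,285). I'll go straight up first, then over the controller and look from close by.

```bash
python3 - <<'E'
from h import *
s=manip.sense(); p=s['ee_pos'];print(s['time'])
k=manip.calibration("wrist"); print("cam",-np.array(k['R']).T@k['t'],np.array(k['R']).round(2).tolist(),k['mtx'][0][0])
manip.move_l([p[0],p[1],.32],velocity=.3)
manip.move_to([.515,.221,.20],[180,0,187]); s=manip.sense();print(s['time'],s['ee_pos'],s['joint_pos'])
k=manip.calibration("wrist"); print("cam",-np.array(k['R']).T@k['t'])
im=manip.snapshot("wrist"); cv2.imwrite("pics/w1.png",im[...,::-1])
for n in ["ladle_mid","ladle_cup","ladle_end","key_round_top","key_left_top","key_right_top","key_bar_top"]:
    r=manip.recognise("wrist",n); print(n,[(np.round(d['xyz'],3).tolist(),round(d['conf'],2)) for d in r[:3]])
for n,z in (("console",.025),("ladle",.07)):
    for d in manip.regions_of("wrist",n)[:2]: print(n,round(d['conf'],2),int(d['pixels'].sum()),rect("wrist",d['pixels'],z,k))
C=np.array([.5555,.227]);a=np.radians(9.3);R=np.array([[np.cos(a),-np.sin(a)],[np.sin(a),np.cos(a)]])
for n,q in (("round",(-.042,0)),("left",(-.042,.055)),("right",(-.042,-.055)),("bar",(-.108,0))):
    X=C+R@q; print(n,X.round(4),proj("wrist",[*X,.034],k).round(0))
E
```

```text
2.45
cam [0.17435862 0.52627459 0.3736067 ] [[0.43, 0.9, 0.0], [0.87, -0.41, 0.26], [0.24, -0.11, -0.97]] 309.70691628693146
4.4167 [0.51454689 0.2216403  0.19980699] [ 1.18821911e+01  1.71833903e+01  8.92516889e+01  2.46189472e-02
  7.35951303e+01 -8.51403538e+01]
cam [0.44902333 0.21389866 0.34215128]
ladle_mid [([0.607, 0.236, 0.063], 0.63)]
ladle_cup [([0.607, 0.235, 0.075], 0.85)]
ladle_end [([0.602, 0.236, 0.068], 0.75)]
key_round_top [([0.513, 0.22, 0.032], 0.56)]
key_left_top [([0.5, 0.278, 0.036], 0.95)]
key_right_top [([0.524, 0.173, 0.029], 0.79)]
key_bar_top [([0.45, 0.211, 0.036], 0.86)]
console 0.7 29257 [0.555  0.2322 0.2577 0.1694 9.6231]
console 0.34 784 [ 0.5245  0.1713  0.0318  0.0306 10.5908]
ladle 0.93 4133 [0.5694 0.241  0.1994 0.0542 5.5678]
ladle 0.69 94 [ 8.69000e-01 -2.27000e-02  5.34000e-02  1.20000e-02 -2.04842e+01]
round [0.5141 0.2202] [[314. 179.]]
left [0.5052 0.2745] [[368. 177.]]
right [0.5229 0.1659] [[261. 181.]]
bar [0.4489 0.2095] [[311. 113.]]
```

View pics/w1.png

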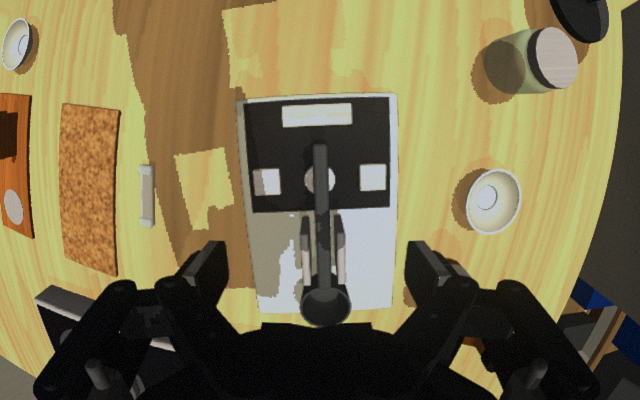

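The wrist picture shows the left key at (372,177), right key at (267,182) and bar key at (317,115). They sit about 5 px off my prediction, so the console shifts to about (0.555, 0.2315). The handle end is at (320,145) and the cup at (326,305). I'll fit the handle line from the mask, grip and lift.

```bash
cat >> h.py <<'E'
def ladle_fit(ztop,camk=None):
    """ladle mid xy and yaw(deg) from the wrist mask; ztop = height of the bar's upper face"""
    k=manip.calibration("wrist"); im=manip.snapshot("wrist"); 
    d=manip.regions_of("wrist","ladle"); m=d[0]['pixels']; v,u=np.nonzero(m)
    P=ray("wrist",np.c_[u,v],ztop,k)[:,:2]
    (c,s),w,(a)=cv2.minAreaRect((P*1000).astype(np.float32)); 
    # line through bar: iterate on near (x low) half of pixels
    x0=P[:,0].min(); B=P[(P[:,0]>x0+.01)&(P[:,0]<x0+.10)]
    vx,vy,px,py=cv2.fitLine((B*1000).astype(np.float32),cv2.DIST_HUBER,0,.01,.01).ravel()
    if vx<0: vx,vy=-vx,-vy
    e=np.array([vx,vy]); q=np.array([px,py])/1000; t=(P-q)@e
    return im,d[0]['conf'],q+e*(t.min()+.1),np.degrees(np.arctan2(vy,vx)),t.max()-t.min()
E
python3 - <<'E'
from h import *
im,cf,mid,yaw,L=ladle_fit(.072); print(cf,mid.round(4),yaw,L)
e=np.array([np.cos(np.radians(yaw)),np.sin(np.radians(yaw))])
k=manip.calibration("wrist"); print(proj("wrist",[[*(mid+e*x),.072] for x in (-.1,-.06,0,.044)],k).round(0).tolist())
E
```

```text
0.75 [0.5696 0.2354] 9.064902 0.19919685778712587
[[320.0, 139.0], [321.0, 184.0], [323.0, 245.0], [325.0, 284.0]]
```

```bash
python3 - <<'E'
from h import *
mid=np.array([.5696,.2354]); yaw=9.06; e=np.array([np.cos(np.radians(yaw)),np.sin(np.radians(yaw))])
g=mid-.06*e
manip.command_gripper(.05)
manip.move_l([*g,.11],[180,0,180+yaw],velocity=.2)
f=manip.move_l([*g,.049],velocity=.1,max_force=10); print("contact",f)
manip.command_gripper(0); s=manip.sense(); print(s['finger_gap'],s['wrist_force'],s['time'],s['ee_pos'])
manip.move_l([*g,.16],velocity=.12); s=manip.sense(); print(s['finger_gap'],s['wrist_force'],s['torque'],s['time'])
im,cf,m,y,L=ladle_fit(.072+.111); print(cf,m,y,L, (m-s['ee_pos'][:2])@e, np.array([-e[1],e[0]])@(m-s['ee_pos'][:2]))
cv2.imwrite("pics/w2.png",im[...,::-1])
E
```

```text
contact False
0.013073720078432093 [-1.71316703 -0.83488646  5.63714047] 7.2333 [0.51088693 0.22600874 0.04980649]
0.012981198718761414 [-0.17279615  0.22475692 -0.74195789] [-0.02071802  0.0683935   0.00448864] 8.3083
0.72 [0.56426935 0.23500972] 9.111727 0.07537784145946988 0.05537600185627696 0.0005095947031114843
```

View pics/w2.png

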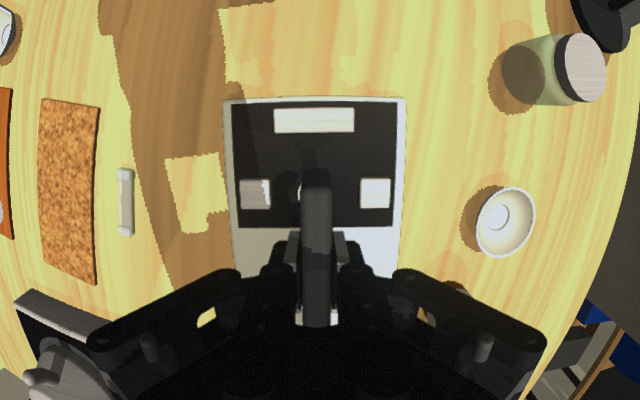

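The ladle is gripped, with the handle end showing at (317,185). It sits about 55–60 mm ahead of the TCP and is aligned. I'll carry it to the mat at (0.575, -0.0997), yaw about -5°.

```bash
python3 - <<'E'
from h import *
yaw=-5.; e=np.array([np.cos(np.radians(yaw)),np.sin(np.radians(yaw))])
g=np.array([.575,-.0997])-.058*e
manip.move_l([*g,.16],[180,0,180+yaw],velocity=.25); s=manip.sense(); print(s['finger_gap'],s['time'])
im=manip.snapshot("scene"); cv2.imwrite("pics/s1.png",im[100:340,200:460,::-1].repeat(3,0).repeat(3,1)[:600])
manip.move_l([*g,.05],velocity=.15)
f=manip.move_l([*g,.030],velocity=.03,max_force=5); s=manip.sense();print(f,s['ee_pos'],s['wrist_force'],s['torque'],s['time'])
E
```

```text
0.012727065560803245 9.8417
True [ 0.5170603  -0.09469454  0.0327689 ] [-0.95512015  1.32720921  6.56020653] [0.09100915 0.12591627 0.0210073 ] 11.35
```

View pics/s1.png

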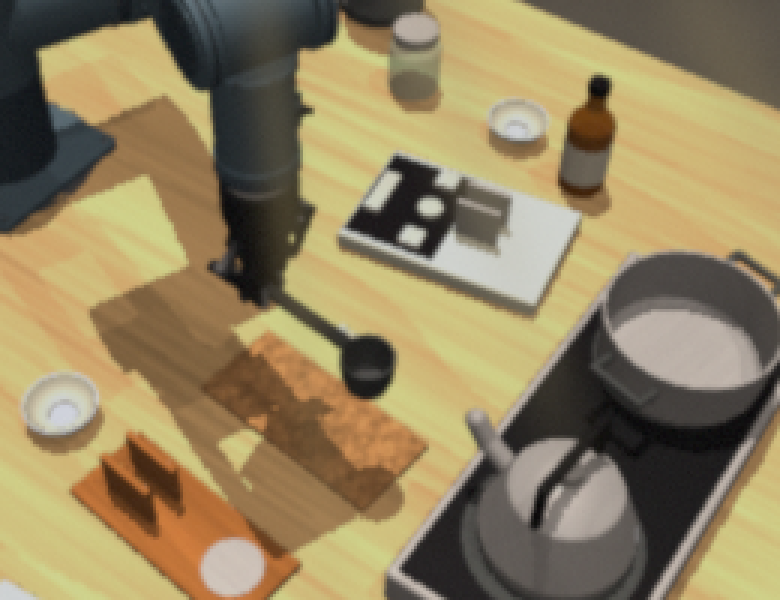

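The scene crop shows the ladle held level over the mat. Contact came at TCP z = 0.0328, as predicted. Now release it, check that it lies on the mat, and measure the now-visible keys.

```bash
python3 - <<'E'
from h import *
manip.command_gripper(.05)
p=manip.sense()['ee_pos']
manip.move_l([p[0],p[1],.19],velocity=.25)
im,cf,m,y,L=ladle_fit(.008+.047); print("ladle",cf,m.round(4),y,L)
cv2.imwrite("pics/w3.png",im[...,::-1])
k=manip.calibration("wrist")
for n in ("mat","holder"):
    for d in manip.regions_of("wrist",n)[:1]: print(n,round(d['conf'],2),rect("wrist",d['pixels'],.008,k))
manip.command_gripper(0)
C=np.array([.555,.2315]);a=np.radians(9.5);R=np.array([[np.cos(a),-np.sin(a)],[np.sin(a),np.cos(a)]])
manip.move_to([*(C+R@(-.042,0)),.16],[180,0,189.5]); s=manip.sense(); print(s['time'],s['ee_pos'],s['finger_gap'])
k=manip.calibration("wrist"); im=manip.snapshot("wrist"); cv2.imwrite("pics/w4.png",im[...,::-1])
for n in ["key_round","key_left","key_right","key_bar"]:
    for d in manip.regions_of("wrist",n)[:2]: print(n,round(d['conf'],2),int(d['pixels'].sum()),rect("wrist",d['pixels'],.034,k))
for n,q in (("round",(-.042,0)),("left",(-.042,.055)),("right",(-.042,-.055)),("bar",(-.108,0))):
    X=C+R@q; print(n,X.round(4),proj("wrist",[*X,.034],k).round(0))
E
```

```text
ladle 0.81 [ 0.5765 -0.0996] -5.109546 0.19586899652469342
mat 0.76 [ 0.572  -0.0955  0.2381  0.1112 -5.1274]
holder 0.9 [ 0.5357 -0.2891  0.2161  0.1228 -4.8934]
14.525 [0.51403247 0.22366713 0.16012098] -0.00019820104560297608
key_round 0.77 1003 [0.5137 0.2255 0.0331 0.0296 9.4052]
key_left 0.96 966 [ 5.0440e-01  2.7960e-01  2.9800e-02  2.9100e-02 -7.8484e+01]
key_right 0.63 960 [0.5214 0.1724 0.0299 0.0294 9.1331]
key_bar 0.79 1972 [ 4.49600e-01  2.14900e-01  6.99000e-02  2.12000e-02 -8.05208e+01]
round [0.5136 0.2246] [[316. 188.]]
left [0.5045 0.2788] [[377. 188.]]
right [0.5227 0.1703] [[256. 188.]]
bar [0.4485 0.2137] [[316. 113.]]
```

View pics/w4.png

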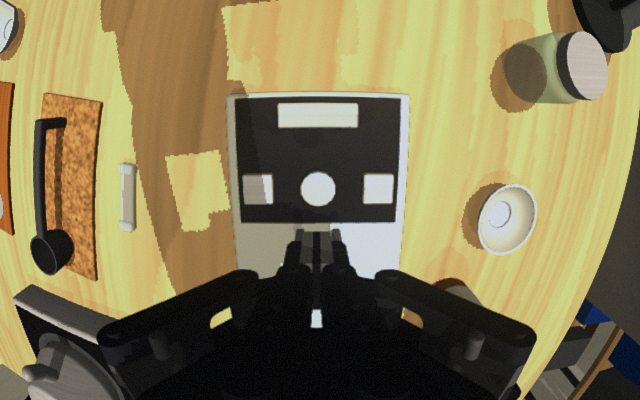

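View pics/w3.png

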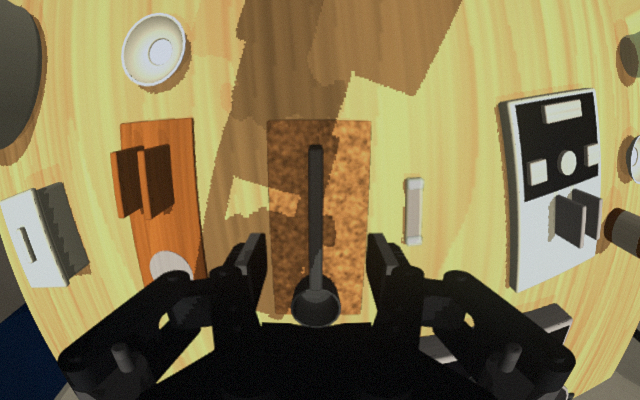

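In w4 all four keys are clear of obstructions, with the round key at (318,188), left at (378,188) and bar at (317,115). w3 shows the ladle whole on the mat, with the handle end at (316,148) and the cup at (316,302). Now press round, left and bar.

```bash
python3 - <<'E'
from h import *
for n,x,y in (("round",.5137,.225),("left",.5044,.279),("bar",.449,.2143)):
    manip.move_l([x,y,.055],velocity=.25); z0=manip.sense()['wrist_force'][2]
    f=manip.move_l([x,y,.0258],velocity=.03,max_force=9)
    s=manip.sense(); print(n,f,s['ee_pos'].round(4),(s['wrist_force'][2]-z0).round(2),s['time'])
    manip.sleep(.15); s=manip.sense(); print(s['ee_pos'].round(4),(s['wrist_force'][2]-z0).round(2))
    manip.move_l([x,y,.055],velocity=.1)
E
```

```text
round True [0.5136 0.225  0.028 ] 6.83 16.2
[0.5136 0.225  0.028 ] 6.9
left True [0.5044 0.2787 0.028 ] 6.17 18.0
[0.5044 0.2787 0.028 ] 7.16
bar True [0.4489 0.2144 0.028 ] 7.08 19.925
[0.4489 0.2144 0.028 ] 7.17
```

All three keys bottomed at z = 0.028 (6 mm travel) with about 7 N, then were released. Next, a close look at the holder.

```bash
python3 - <<'E'
from h import *
p=manip.sense()['ee_pos']; manip.move_l([p[0],p[1],.2],velocity=.3)
manip.move_to([.54,-.286,.2],[180,0,175]); s=manip.sense(); print(s['time'])
k=manip.calibration("wrist"); im=manip.snapshot("wrist"); 
for d in manip.regions_of("wrist","holder")[:1]: print(round(d['conf'],2),rect("wrist",d['pixels'],.008,k))
np.savez("k5.npz",im=im,**{a:np.array(b) for a,b in k.items()})
v=im.copy()
C=np.array([.5503,-.2885]);a=np.radians(-5.2);R=np.array([[np.cos(a),-np.sin(a)],[np.sin(a),np.cos(a)]])
def pr(q,z): return tuple(int(t) for t in proj("wrist",[*(C+R@q),z],k)[0].round())
for q,z in [((-.12,.05),.008),((-.12,-.05),.008),((-.092,.013),.068),((-.092,-.013),.068),((-.022,.013),.068),((-.022,-.013),.068),((.072,0),.008),((.04,0),.008),((.12,.05),.008),((.12,-.05),.008)]: cv2.drawMarker(v,pr(q,z),(0,255,0),cv2.MARKER_CROSS,6,1)
cv2.imwrite("pics/w5.png",cv2.resize(v[60:340,180:460,::-1],None,fx=2.1,fy=2.1,interpolation=cv2.INTER_NEAREST))
E
```

```text
22.975
0.98 [ 0.5425 -0.2835  0.2235  0.0999 -5.568 ]
```

View pics/w5.png

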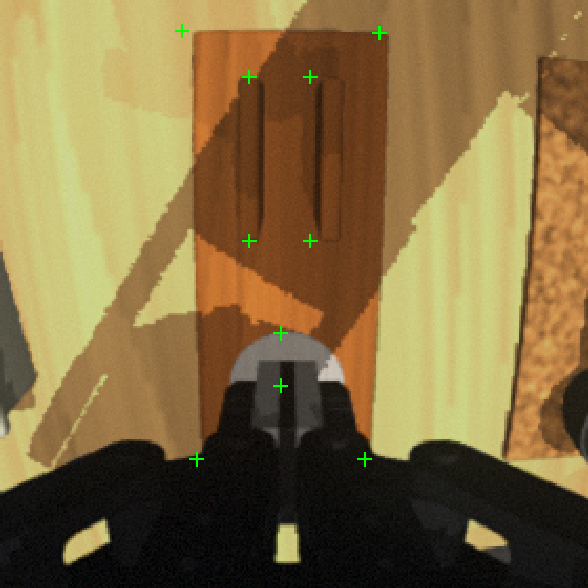

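The overlay in w5 is about 10 crop px left of the real holder. The near corners are at crop (193,31) and (387,34), the cheek tops' inner edges at u=258 and 322, and the plate's near edge at (286,332). The wrist camera matched the gripped and released ladle to under 1 mm sideways, so I trust it and will fit the holder pose from these points. Then I'll re-grip at the neck.

```bash
python3 - <<'E'
from h import *
from scipy.optimize import least_squares
z=np.load("k5.npz"); k={a:z[a] for a in ("mtx","R","t")}
ob=[((-.12,-.05),.008,(193.5,31)),((-.12,.05),.008,(387,34)),((-.092,-.013),.068,(258,79)),((-.092,.013),.068,(322,79)),((-.022,-.013),.068,(258,241)),((-.022,.013),.068,(322,241)),((.040,0),.008,(286,332))]
def res(p):
    c,s=np.cos(p[2]),np.sin(p[2]); X=[[p[0]+c*q[0]-s*q[1],p[1]+s*q[0]+c*q[1],h] for q,h,_ in ob]
    return ((proj("wrist",X,k)-[180,60])*2.1-[o for *_,o in ob]).ravel()
r=least_squares(res,[.55,-.2885,-.09],loss="soft_l1",f_scale=2); print(r.x[:2].round(4),np.degrees(r.x[2]).round(2),r.fun.round(1))
manip.command_gripper(.05)
yaw=-5.1; e=np.array([np.cos(np.radians(yaw)),np.sin(np.radians(yaw))]); mid=np.array([.5764,-.0998]); g=mid+.015*e
manip.move_to([*(mid-.058*e),.19],[180,0,180+yaw])
im,cf,m,y,L=ladle_fit(.055); print("ladle",cf,m.round(4),y,L)
manip.move_l([*g,.10],velocity=.25)
f=manip.move_l([*g,.033],velocity=.1,max_force=10)
manip.command_gripper(0); s=manip.sense(); print(f,s['finger_gap'],s['ee_pos'],s['eef_rot'],s['wrist_force'],s['time'])
E
```

```text
[ 0.5515 -0.284 ] -5.56 [-1.7 -0.1  1.3 -0.7  1.3 -1.3 -0.2 -0.5  0.4  0.9 -3.1  1.5  0.7  0.3]
ladle 0.73 [ 0.5769 -0.0995] -5.0642276 0.19918225892683333
False 0.01269720398066211 [ 0.59191437 -0.10137565  0.03384169] [-1.79972091e+02  8.48349112e-02  1.74903992e+02] [ 0.07305342 -0.15110203  5.13964915] 26.35
```

```bash
python3 - <<'E'
from h import *
p=manip.sense()['ee_pos']; manip.move_l([p[0],p[1],.15],velocity=.15); s=manip.sense(); print(s['finger_gap'])
yaw=-5.5; e=np.array([np.cos(np.radians(yaw)),np.sin(np.radians(yaw))]); g=np.array([.5515,-.284])+.0152*e
manip.move_l([*g,.15],[180,0,180+yaw],velocity=.2); manip.move_l([*g,.108],velocity=.1)
s=manip.sense(); print(s['finger_gap'],s['ee_pos'],s['eef_rot'],s['time'])
im=manip.snapshot("wrist"); cv2.imwrite("pics/w6.png",cv2.resize(im[60:340,180:460,::-1],None,fx=2.1,fy=2.1,interpolation=cv2.INTER_CUBIC))
E
```

```text
0.012787748335328942
0.013156583353974554 [ 0.56688879 -0.28505084  0.10809499] [ 1.79996570e+02 -2.18793930e-03  1.74540572e+02] 28.925
```

View pics/w6.png

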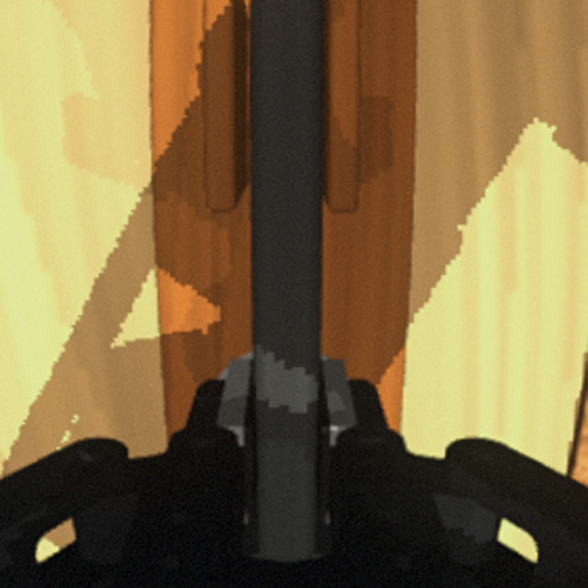

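The bar is over the slot at crop u = 251–322. The cheeks' outer edges at row 205 are at u = 206 and 357. I'll check these against projections before lowering.

```bash
python3 - <<'E'
from h import *
k=manip.calibration("wrist"); s=manip.sense(); p=s['ee_pos']; 
def cr(X): return ((proj("wrist",X,k)-[180,60])*2.1).round(1).tolist()
y=np.radians(s['eef_rot'][2]-180); e=np.array([np.cos(y),np.sin(y)]); n=np.array([-e[1],e[0]])
zt=p[2]-.0258+.047
print("bar edges x=-60..-20", [cr([*(p[:2]-(.0152-x)*e+d*n),zt]) for x in (-.06,-.02) for d in (-.007,.007)])
a=np.radians(-5.56); E=np.array([np.cos(a),np.sin(a)]); N=np.array([-E[1],E[0]]); C=np.array([.5515,-.284])
print("cheek outer end,", [cr([*(C-.022*E+d*N),.068]) for d in (-.022,-.013,.013,.022)])
print("board", [cr([*(C-.022*E+d*N),.008]) for d in (-.05,.05)])
print("k",k['mtx'])
E
```

```text
bar edges x=-60..-20 [[[244.7, 64.8]], [[321.1, 64.7]], [[246.7, 275.9]], [[319.5, 275.8]]]
cheek outer end, [[[206.7, 213.2]], [[238.1, 213.0]], [[329.5, 213.1]], [[360.9, 213.4]]]
board [[[152.7, 189.6]], [[415.9, 189.8]]]
k [[309.70691629   0.         316.10439952]
 [  0.         309.70691629 195.34930228]
 [  0.           0.           1.        ]]
```

The remaining mismatch is about 1.2 mm sideways and under 1 mm lengthwise. Correct and lower.

```bash
python3 - <<'E'
from h import *
g=np.array([.5515,-.284])+.0152*np.array([.9954,-.0958])+[-.0006,-.0012]
manip.move_l([*g,.108],velocity=.05)
f0=manip.move_l([*g,.045],velocity=.06,max_force=6); s=manip.sense(); print(f0,s['ee_pos'],s['wrist_force'])
if not f0:
    f=manip.move_l([*g,.031],velocity=.02,max_force=5); s=manip.sense(); print(f,s['ee_pos'],s['wrist_force'],s['torque'],s['finger_gap'],s['time'])
im=manip.snapshot("wrist"); w=im[60:340,180:460]
im=manip.snapshot("scene"); v=im[210:330,200:320]
cv2.imwrite("pics/w7.png",np.hstack([cv2.resize(w,(390,390)),cv2.resize(v,(390,390),interpolation=cv2.INTER_CUBIC)])[...,::-1])
E
```

```text
False [ 0.56639366 -0.28690887  0.04554806] [ 0.19016951 -0.31712935 -1.30624785]
True [ 0.56592357 -0.2865713   0.03383624] [-1.12589886  0.1561612   4.00399137] [0.04069609 0.00664246 0.00517363] 0.012539931160133105 30.9833
```

View pics/w7.png

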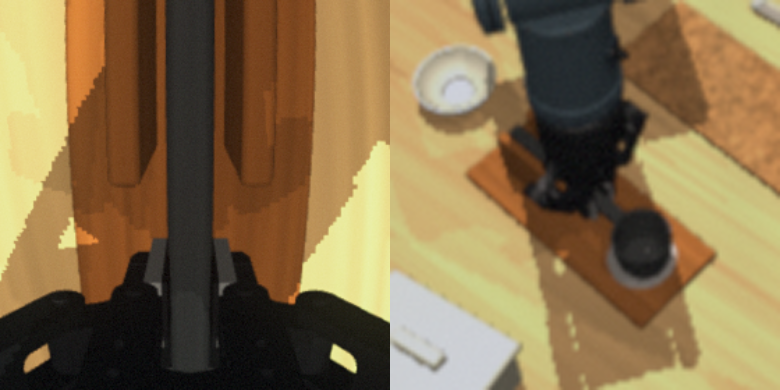

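The ladle seated at z = 0.0338 as predicted, with the bar central between the cheeks and the cup within the plate. Release, retreat and check.

```bash
python3 - <<'E'
from h import *
manip.command_gripper(.05)
p=manip.sense()['ee_pos']
manip.move_l([p[0],p[1],.12],velocity=.1); manip.move_l([p[0]-.075,p[1]+.008,.2],velocity=.25)
im,cf,m,y,L=ladle_fit(.055); print("ladle",cf,m.round(4),y,L)
w=im[60:340,180:460].copy()
manip.move_to([.35,.0,.30],[180,0,180]); s=manip.sense(); print(s['time'],s['wrist_force'])
t=manip.snapshot("top")[145:255,375:455]; sc=manip.snapshot("scene")[210:330,200:320]
f=lambda a:cv2.resize(a,None,fx=390/a.shape[0],fy=390/a.shape[0],interpolation=cv2.INTER_CUBIC)
cv2.imwrite("pics/end.png",cv2.resize(np.hstack([f(w),f(t),f(sc)]),None,fx=.74,fy=.74)[...,::-1])
for n in ("dish_a","chop_rest","lidded_box","sauce_bottle","jar"):
    manip.recognise
    print(n,[(np.round(d['xyz'],3).tolist()) for d in manip.recognise("top",n)[:2]])
E
```

```text
ladle 0.57 [ 0.5497 -0.2843] -5.8151693 0.20034943392887014
34.475 [-0.70819503 -0.57733503 -0.2267178 ]
dish_a [[0.354, -0.261, 0.014], [0.517, 0.44, 0.013]]
chop_rest [[0.563, 0.009, 0.012]]
lidded_box [[0.553, -0.485, 0.069]]
sauce_bottle [[0.627, 0.392, 0.114]]
jar [[0.35, 0.424, 0.1], [0.517, 0.438, 0.015]]
```

View pics/end.png

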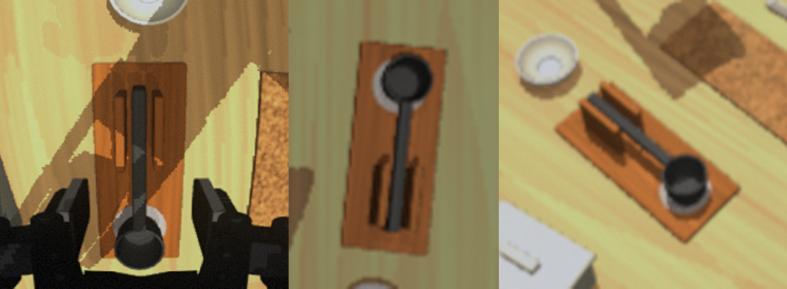

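The final views show the handle between the cheeks and the cup inside the plate's white rim, allowing for the rim's parallax. The ladle is within about 1.5 mm of the holder's origin, and the bystanders have not moved. Handing in.

```bash
python3 -c "
from rig import manip
print(manip.hand_in(), manip.sense()['time'])"
```

```text
the job is handed in; nothing more can be done
the job is handed in; nothing more can be done
```

The job is done and handed in; the robot's clock read 34.5 s at my last check. `hand_in` gives no verdict.

- **Ladle to mat:** I gripped the ladle by its outer handle, laid it level on the cork mat and let go. The wrist camera then showed it centred and whole on the mat.
- **Keys:** I pressed the round key, then the left square key (the open pot is on the left zone), then the bar key. Each stopped at the full 6 mm of travel with about 7 N and was let up before the next.
- **Ladle to holder:** I re-gripped the ladle at the neck and lowered it between the wooden cheeks. It touched down at exactly the height predicted for lying level, then I let go and moved away.

**Last checks:**
- The ladle's middle measured about 1.5 mm from the fitted holder origin, and its angle was within 0.3°.
- All three cameras showed the handle between the cheeks and the cup on the plate.
- The dishes, chopstick rest, box, bottle and jar read within about 5 mm of where they started, which is close to the measurement error.

**Disagreement:** the top camera and the wrist camera differed by 4–5 mm sideways on the controller and the holder. I used the wrist camera, because it located the ladle to within 1 mm of where the gripper had put it.

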